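# From tea to dinner at the sideboard

### The job

Tea is over and dinner comes next: with your fingertips only, push the open lid of the small tea caddy over so that it falls shut, and flip the lid of the wide cutlery chest up and over so that it stays open by itself, in either order. Push gently, grip nothing, leave both boxes standing where they are without shoving or lifting them, and do not disturb the glass and china around them.

Things in the scene. Friction and masses are not known exactly. Their poses are not given: they have to be found in the camera images.
- chest: the cutlery chest: the larger, wider wooden box, 140 (x) x 240 (y) x 85 mm high, 2.6 kg, standing loose on the sideboard, its lid shut at the start. Origin: centre of its underside; its x axis points from its front to its hinge side (away from the robot, give or take 0.3 rad), z up.
- chest_lid (a joint): angle of the chest's lid, rad: 0 shut (level), 1.57 upright, 1.95 fully open against its stop, leaning backwards. No spring, hardly any friction: below 1.57 it falls shut, beyond it falls open. The lid weighs about 0.28 kg; 1 to 3 N at its edge lift it
- chest_lid_hinge (a point): middle of the hinge axis of the chest's lid, at the underside of the lid, 70 mm behind the box's centre and 85 mm above the sideboard; the axis runs along the chest's y
- chest_lid_edge (a point): middle of the lower front edge of the chest's lid, 162 mm from the hinge axis; it moves with the lid. The lid is a flat board 10 mm thick and 246 mm wide that stands out 22 mm over the box's front wall, so a fingertip fits under it there; nothing is below the overhang down to the sideboard
- caddy: the tea caddy: the smaller wooden box, 100 (x) x 130 (y) x 95 mm high, 1.9 kg, standing loose, its lid open at the start. Origin: centre of its underside; its x axis points from its front to its hinge side (away from the robot, give or take 0.3 rad), z up.
- caddy_lid (a joint): angle of the caddy's lid, rad: 0 shut (level), 1.57 upright, 1.95 fully open against its stop, leaning backwards. No spring; damped: below 1.57 it sinks shut by itself, beyond it falls open. The lid weighs about 0.13 kg
- caddy_lid_hinge (a point): middle of the hinge axis of the caddy's lid, at the lid's inner face, 50 mm behind the box's centre and 95 mm above the sideboard; the axis runs along the caddy's y
- caddy_lid_edge (a point): middle of the free edge of the caddy's lid, on its inner face, 118 mm from the hinge axis; it moves with the lid. The lid is a board 8 mm thick and 136 mm wide with a ball knob (18 mm across, reaching 30 mm from the lid's underside) 52 mm from the hinge on its outer face; shut, it stands out 18 mm over the front wall
- teacup: white porcelain mug, rim radius 42 mm, 60 mm high, standing in front, between the two boxes; origin: centre of its underside. To be left alone
- cordial_glass: small stemmed glass, radius 26 mm, 100 mm high, standing between the two boxes; origin: centre of its underside. To be left alone
- cork_bottle: clear glass bottle with a cork, radius 36 mm, 210 mm high, far left; origin: centre of its underside. To be left alone
- steel_jug: polished steel jug with a handle, radius 48 mm, 190 mm high, far right; origin: centre of its underside. To be left alone
- amber_bowl: amber glass bowl, rim radius 55 mm, 55 mm high, at the back, in the middle; origin: centre of its underside. To be left alone
Things that resemble listed ones, but are neither listed nor needed, are in the scene too. Leave any blue or pink look-alike of the caddy alone.

How it is judged:
At the end, for the whole second after the job is handed in: The chest's lid rests open beyond 1.75 rad and the caddy's lid is shut (under 0.06 rad), both at rest; both boxes within 20 mm of where they stood, all the glass and china upright (value of joint chest_lid above 1.75 rad and value of joint caddy_lid below 0.06 rad and velocity of joint chest_lid between -0.1 and 0.1 rad/s and velocity of joint caddy_lid between -0.1 and 0.1 rad/s and distance of each of chest, caddy from where it was at the start of the episode below 0.02 m and angle between each of teacup, cordial_glass, cork_bottle, steel_jug, amber_bowl's own z axis and vertical below 0.1 rad); the robot touches nothing.
It fails at once if the chest is shoved more than 20 mm, lifted or tipped (distance of chest from where it was at the start of the episode above 0.02 m or height (world z) of chest above 0.012 m or angle between chest's own z axis and vertical above 0.12 rad).
It fails at once if the caddy is shoved more than 20 mm, lifted or tipped (distance of caddy from where it was at the start of the episode above 0.02 m or height (world z) of caddy above 0.012 m or angle between caddy's own z axis and vertical above 0.12 rad).
It fails at once if the chest lid is gripped, or pushed with more than 25 N (contact force between the fingers and chest_lid above 25 N).
It fails at once if the caddy lid is gripped, or pushed with more than 25 N (contact force between the fingers and caddy_lid above 25 N).
It fails at once if glass or china is moved more than 30 mm, lifted or tipped (distance of any of teacup, cordial_glass, cork_bottle, steel_jug, amber_bowl from where it was at the start of the episode above 0.03 m or angle between any of teacup, cordial_glass, cork_bottle, steel_jug, amber_bowl's own z axis and vertical above 0.4 rad).
It also fails if it takes over 64 s, if anything falls off the work surface, if the arm or the gripper's body presses on something with over 40 N, if the wrist force passes 120 N, or if a joint passes its speed limit or range.

### The arm

A 6-joint arm with a two-finger parallel gripper is mounted at the origin on the work surface. World frame = base frame: x ahead of the robot, y to its left, z up, the work surface at z = 0. Lengths are in m, angles in rad, forces in N, time in s.
With the tool pointing down it reaches from about 0.275 to 0.75 m from the base axis. Payload 10.2 kg.
Tool frame: the origin (TCP) lies midway between the tips of the shut fingers; the grasp point (between the pads) lies 19 mm behind it (env.hold_point_z is the distance from the TCP to the grasp point, in m); z points along the fingers, y is the line along which they close (so a half turn about z gives the same grasp; the last joint's range is limited). The gripper opens to 85 mm and grips with 20 to 120 N. Pads are 22 mm wide; open, the fingers measure 114 mm over their backs; the gripper's body (76 mm by 85 mm) begins 54 mm behind the grasp point. The pads swing forward as they close: fully open they stand 13 mm farther back than shut.
Start: joints at [0.956, 0.313, 1.498, -0, 1.331, -0.223], TCP at [0.2, 0.485, 0.231] pointing down, gripper open.
Joint ranges: [-2.94, 2.94], [-0.97, 2.17], [0.19, 2.56], [-1.23, 4.37], [0.02, 3.11], [-2.88, 2.88]. Speed limits (rad/s): [2.39, 2.39, 3.01, 3.14, 3.14, 3.14].

### API

Orientations are given as a unit quaternion [x, y, z, w].
In Python, from bench import env, kinematics, monitor, eyes, job gives the robot as it stands. The module is installed in compiled form; this text tells all that it offers. Calls block until the motion is done:
- env.reach(position, orientation): joint-space move of the TCP to a pose.
- env.movel(position, velocity=0.15, frame=None, guard=None): straight line of the TCP; frame=None keeps the orientation; velocity is the mean speed in m/s. With guard (N) it stops when the force on the tool has changed by that much, and returns True; else False.
- env.set_joints(angles): joint-space move.
- env.release() and env.close_gripper(effort=None): open the fingers fully, or close them until they stop; effort is the grip in N (None keeps the last).
- env.hold(seconds).
- kinematics.ik(position, orientation): joint angles nearest the present ones, or None.
- monitor.sense(): the state.
- eyes.grab_frame(name): name is "scene" or "top"; returns a dict with "frame" (420x560x3 uint8, red, green, blue), "mtx" (3x3 intrinsics, pixels), "view" (4x4, takes a point from world to camera coordinates). Camera axes: x right, y down, z forward; pixel columns grow to the right and rows downward; lengths in m; the calibration is good to about 2 mm. A picture is of the moment at which its call begins. There is no depth.
A pose or a line that the arm cannot do raises env.MotionError and nothing moves.
- job.hand_in(): hands the job in; it is judged then, once.
The state is a dict: "clock": time; "joints": joint angles; "qvel": joint speeds; "joint_efforts": joint torques, N m; "position": TCP position; "ee_rot": TCP orientation; "contact_force": force on the tool from outside, world axes, zero at the start; "ft_torque": the same for the moment, N m; "finger_gap": opening from 0.0 (shut) to 1.0 (fully open); "gripper_force": force on a finger pad.
Only numpy, scipy, OpenCV 4.12 (cv2) and the standard library are available. Lean on these libraries where they do the work, as an engineer would, in place of code of your own. Each camera call takes 0.05 s, during which the arm holds its last target. There are 200 camera calls.

## Working session

There is one attempt and no reset: what is moved stays moved. The work goes in short steps, each a Python script; the robot and the scene stay as the last script left them, time stands still between calls to the robot, and variables do not carry over. Pictures are saved under pics/ and viewed, at most 10 in all, crops included, and the job is handed in when it is done.

```bash
mkdir -p pics
python3 - <<'E'
from bench import env, eyes, monitor
import cv2, pickle
d={}
for n in("scene","top"):
    f=eyes.grab_frame(n); d[n]=f
    cv2.imwrite(f"pics/{n}0.png",f["frame"][:,:,::-1]); print(n,f["mtx"],f["view"])
pickle.dump(d,open("f0.pkl","wb"))
print(monitor.sense())
E
```

```text
scene [[433.17341194   0.         285.5781723 ]
 [  0.         433.17341194 211.46235396]
 [  0.           0.           1.        ]] [[ 0.73780667  0.67496526 -0.00795124 -0.43763336]
 [ 0.58018681 -0.64013652 -0.50359557 -0.26066744]
 [-0.34499939  0.36694297 -0.86390293  1.52949177]
 [ 0.          0.          0.          1.        ]]
top [[512.72930694   0.         279.90860303]
 [  0.         512.72930694 196.27894405]
 [  0.           0.           1.        ]] [[ 0.02917631 -0.99956941  0.00312056  0.02931182]
 [-0.98638156 -0.02929663 -0.16184291  0.53758749]
 [ 0.16186465  0.00164391 -0.9868116   1.49062012]
 [ 0.          0.          0.          1.        ]]
{'clock': 0.1, 'joints': array([ 9.55598555e-01,  3.13394518e-01,  1.49831126e+00,  1.43869057e-05,
        1.33102036e+00, -2.23406462e-01]), 'qvel': array([ 0.00060749, -0.0018755 , -0.00397413, -0.00024329, -0.00134074,
        0.00029806]), 'joint_efforts': array([ 3.22045227e-03, -4.12903190e+01, -2.60141838e+01, -1.42639924e-04,
        3.05515176e-03,  2.16598409e-05]), 'position': array([0.20035203, 0.48503414, 0.23081083]), 'ee_rot': array([ 1.94646785e-01,  9.80873237e-01, -5.14804348e-04, -2.37116024e-04]), 'contact_force': array([-0.44617679,  0.51264746, -0.15525209]), 'ft_torque': array([ 0.03202087,  0.02551965, -0.00264107]), 'gripper_force': 0.0, 'finger_gap': 0.9982934284898136}
```

View pics/scene0.png

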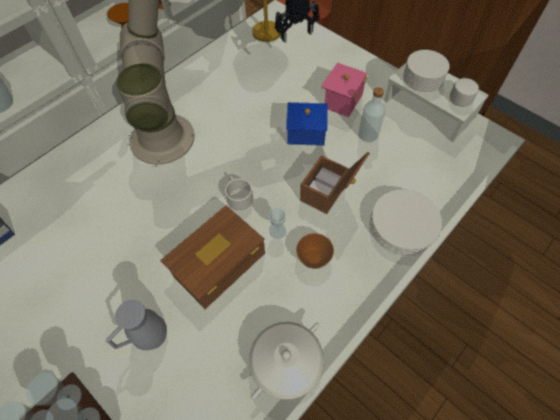

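View pics/top0.png

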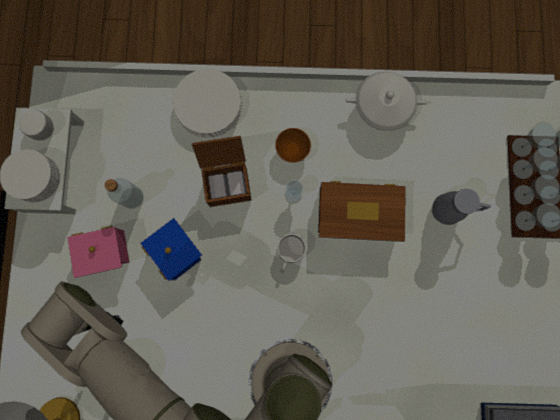

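The scene view shows the open brown caddy at about (333,185) and in the top view at (222,170). The look-alikes are blue (171,249) and pink (97,252), both shut. The chest with the brass plate is at top (362,211), and the tray of glasses at (535,190) is not a chest. I choose the brown open caddy and the brass-plate chest. Next I check them in a close crop with measured masks.

```bash
cat > h.py <<'E'
import numpy as np, cv2, pickle
def ray(f,u,v,z):
    R=f["view"][:3,:3];t=f["view"][:3,3];c=-R.T@t
    d=R.T@np.linalg.inv(f["mtx"])@np.array([u,v,1.]);return c+d*(z-c[2])/d[2]
def proj(f,p):
    q=f["mtx"]@(f["view"][:3,:3]@np.asarray(p)+f["view"][:3,3]);return q[:2]/q[2]
E
python3 - <<'E'
from h import *
d=pickle.load(open("f0.pkl","rb"));f=d["top"];im=f["frame"]
hsv=cv2.cvtColor(im,cv2.COLOR_RGB2HSV)
m=cv2.inRange(hsv,(3,90,40),(28,255,255));m=cv2.morphologyEx(m,cv2.MORPH_CLOSE,np.ones((3,3)))
n,l,s,c=cv2.connectedComponentsWithStats(m)
out=im.copy()
for i in range(1,n):
    x,y,w,h,a=s[i]
    if a>500 and 150<x<420 and 100<y<260:
        cs,_=cv2.findContours((l==i).astype(np.uint8),cv2.RETR_EXTERNAL,cv2.CHAIN_APPROX_NONE)
        r=cv2.minAreaRect(max(cs,key=len));b=cv2.boxPoints(r);print(s[i],r)
        for p in b: print(p.round(1),ray(f,*p,0.095).round(4))
def big(im,x0,y0,x1,y1,k):return cv2.resize(im[y0:y1,x0:x1],None,fx=k,fy=k,interpolation=cv2.INTER_CUBIC)
a=big(im,180,125,260,215,5);b=big(im,305,170,415,260,5)
hh=max(a.shape[0],b.shape[0]);P=lambda q:cv2.copyMakeBorder(q,0,hh-q.shape[0],0,0,0)
o=np.hstack([P(a)[:, :395],P(b)]);o=o[:,:,::-1];o=cv2.resize(o,None,fx=.83,fy=.83);print(o.shape,.83*5)
cv2.imwrite("pics/crop.png",cv2.convertScaleAbs(o,alpha=1.5))
E
```

```text
[276 128  35  35 962] ((293.0, 145.0), (34.0, 34.0), 90.0)
[276. 128.] [0.7322 0.0625 0.095 ]
[310. 128.] [ 0.7352 -0.0379  0.095 ]
[310. 162.] [ 0.6322 -0.0399  0.095 ]
[276. 162.] [0.6292 0.0594 0.095 ]
[ 192  136   59   69 1775] ((221.44595336914062, 171.1756591796875), (65.5951919555664, 49.15530014038086), 80.53767395019531)
[191.8 142.9] [0.6795 0.3086 0.095 ]
[240.3 134.8] [0.7083 0.1671 0.095 ]
[251.1 199.5] [0.5162 0.128  0.095 ]
[202.6 207.6] [0.4885 0.2666 0.095 ]
[ 319  181   86   60 4735] ((362.238525390625, 210.54849243164062), (86.55445098876953, 56.419097900390625), 3.066485643386841)
[317.5 236.4] [ 0.4152 -0.0657  0.095 ]
[320.5 180.1] [ 0.5793 -0.0716  0.095 ]
[407.  184.7] [ 0.5731 -0.3228  0.095 ]
[403.9 241. ] [ 0.4093 -0.3124  0.095 ]
(374, 784, 3) 4.1499999999999995
```

View pics/crop.png

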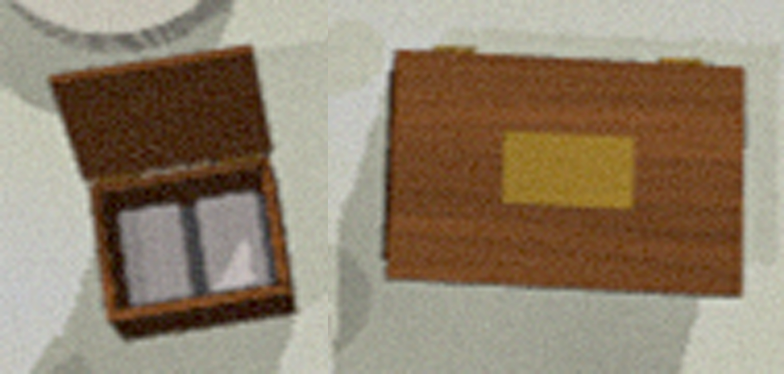

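The crop shows the brown caddy with its lid open: free edge (52,78)–(252,46), hinge line (90,183)–(270,155). It also shows the brass-plate chest lid with corners (397,50), (744,68), (742,296), (387,278). These are the right pair.

Run:
```python
from h import *
d=pickle.load(open("f0.pkl","rb"));f=d["top"];g=d["scene"]
L=lambda x,y:(x/4.15+180,y/4.15+125)
R=lambda x,y:((x-328)/4.15+305,y/4.15+170)
# -0.4 px: pixel-centre offset of resize
def pr(n,pts,z):
    P=[ray(f,p[0]-.4,p[1]-.4,z) for p in pts]
    for p in P: print(n,p.round(4),"scene px",proj(g,p).round(1))
    k=len(P)
    for i in range(k if k>2 else 1): print("  len",np.linalg.norm(P[i]-P[(i+1)%k]).round(4))
    return P
C=pr("chest",[R(397,50),R(744,68),R(742,296),R(387,278)],.095)
b,r,fr,fl=[c[:2] for c in C]
ax=((b+r)-(fl+fr));ax/=np.linalg.norm(ax);print("yaw",np.arctan2(ax[1],ax[0]),"lid centre",np.mean(C,0))
E_=pr("edge",[L(52,78),L(252,46)],.2046)
H=pr("hinge",[L(90,183),L(270,155)],.095)
F=pr("front",[L(108,318),L(290,288)],.095)
for n,q in(("edge",E_),("hinge",H),("front",F)):
    v=q[0]-q[1];print(n,"mid",np.mean(q,0).round(4),"yaw",np.arctan2(-v[0],v[1]).round(3))
K=[("cup",291,243,.06),("cord",294,192,.09),("bowl",293,145,.05)]
for n,u,v,z in K: print(n,ray(f,u,v,z).round(3))
o=g["frame"][130:330,140:400,::-1].copy();o=cv2.resize(o,None,fx=3,fy=3,interpolation=cv2.INTER_CUBIC)
for p in C+E_+H+F:
    u,v=proj(g,p);cv2.circle(o,(int((u-140)*3),int((v-130)*3)),4,(0,255,0),1)
cv2.imwrite("pics/chk.png",cv2.convertScaleAbs(o,alpha=1.3))
```

```text
chest [ 0.5747 -0.0737  0.095 ] scene px [262.9 237. ]
chest [ 0.5691 -0.3166  0.095 ] scene px [197.  297.1]
chest [ 0.4096 -0.3136  0.095 ] scene px [159.1 258.7]
chest [ 0.4148 -0.0694  0.095 ] scene px [224.9 203.5]
  len 0.243
  len 0.1595
  len 0.2442
  len 0.16
yaw -0.022893100488129037 lid centre [ 0.49206336 -0.19332904  0.095     ]
edge [0.6487 0.2877 0.2046] scene px [367.5 151.3]
edge [0.6743 0.1576 0.2046] scene px [346.1 184.5]
  len 0.1325
hinge [0.6027 0.2765 0.095 ] scene px [347.9 167.6]
hinge [0.6267 0.151  0.095 ] scene px [328.  197.5]
  len 0.1278
front [0.5073 0.2589 0.095 ] scene px [320.6 154.5]
front [0.5322 0.1332 0.095 ] scene px [300.1 183.4]
  len 0.1281
edge mid [0.6615 0.2227 0.2046] yaw 0.194
hinge mid [0.6147 0.2138 0.095 ] yaw 0.188
front mid [0.5197 0.196  0.095 ] yaw 0.196
cup [0.397 0.009 0.06 ]
cord [0.543 0.004 0.09 ]
bowl [0.694 0.01  0.05 ]
```

View pics/chk.png

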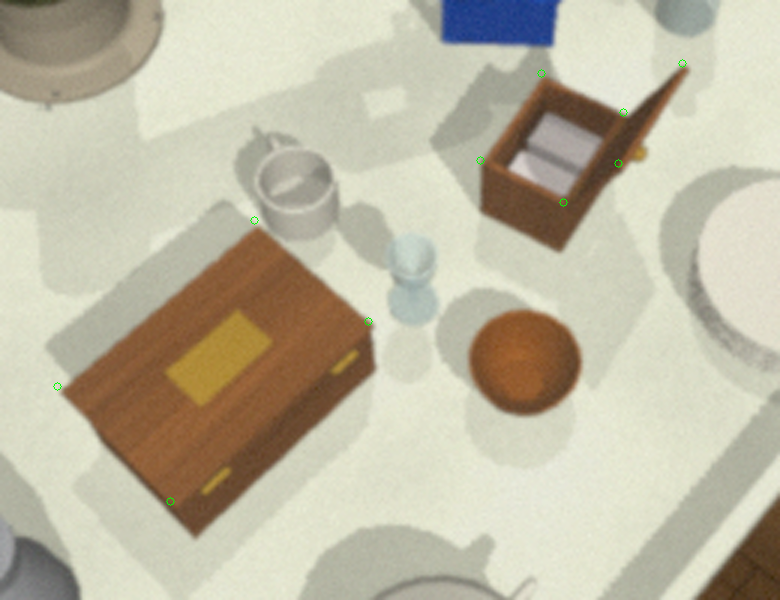

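The scene view's corners match the top-view estimates within about 2–3 px (2 mm), and the sizes agree: lid 160x243 against 162x246, caddy 128 against 130. I'll plan the waypoints and check IK before moving.

```bash
cat >> h.py <<'E'
from scipy.spatial.transform import Rotation as Ro
def quat(psi,phi): # tool z pitched phi below horizontal along yaw psi; tool y lateral
    a=np.array([np.cos(psi),np.sin(psi),0]);z=np.cos(phi)*a-np.array([0,0,np.sin(phi)])
    y=np.array([-np.sin(psi),np.cos(psi),0]);return Ro.from_matrix(np.c_[np.cross(y,z),y,z]).as_quat()
PC=0.193;CA=np.array([np.cos(PC),np.sin(PC),0]);CH=np.array([.6165,.2138,0])  # caddy yaw, hinge
def cad(s,z): return CH+CA*s+[0,0,z]
PB=-.023;BA=np.array([np.cos(PB),np.sin(PB),0]);BH=np.array([.573,-.195,.085])
def chest(th,phi,r=.150,h=.011): # TCP so that the finger's upper tip corner is at angle th
    n=np.sin(phi)*BA+[0,0,np.cos(phi)]
    return BH-BA*r*np.cos(th)+np.array([0,0,r*np.sin(th)])-h*n
E
python3 - <<'E'
from h import *
from bench import kinematics as k
q=quat(PC,np.pi/2)
for s,z in((.078,.27),(.078,.185),(-.03,.185),(-.03,.30)):
    r=k.ik(cad(s,z),q);print(s,z,cad(s,z).round(3),None if r is None else np.round(r,2))
for phi in(.6,.8):
  q=quat(PB,phi);p0=chest(-.13,phi)
  for p in(p0+[-.07,0,.22],p0-BA*.05,p0,chest(.5,phi),chest(1.1,phi),chest(1.72,phi)):
    r=k.ik(p,q);print(phi,p.round(3),None if r is None else np.round(r,2))
E
```

```text
0.078 0.27 [0.693 0.229 0.27 ] [ 0.16  0.82  0.59 -0.    1.73 -1.61]
0.078 0.185 [0.693 0.229 0.185] [ 0.16  0.83  0.78  0.    1.53 -1.61]
-0.03 0.185 [0.587 0.208 0.185] [ 0.15  0.56  1.24 -0.    1.33 -1.61]
-0.03 0.3 [0.587 0.208 0.3  ] [ 0.15  0.51  1.04  0.    1.59 -1.61]
0.6 [ 0.348 -0.191  0.276] [-1.46 -0.35  2.33  1.04  1.24  2.86]
0.6 [ 0.368 -0.19   0.056] [-1.37  0.44  2.54  1.68  0.94  1.77]
0.6 [ 0.418 -0.191  0.056] [-1.16  0.46  2.44  1.82  0.89  1.86]
0.6 [ 0.435 -0.192  0.148] [-1.1   0.15  2.36  1.54  0.82  2.37]
0.6 [ 0.499 -0.193  0.21 ] [-0.92  0.1   2.17  1.41  0.71  2.74]
0.6 [ 0.589 -0.195  0.224] None
0.8 [ 0.346 -0.191  0.278] None
0.8 [ 0.366 -0.19   0.058] [-1.23  0.28  2.47  1.5   0.71  2.15]
0.8 [ 0.416 -0.191  0.058] [-1.06  0.33  2.36  1.59  0.64  2.24]
0.8 [ 0.434 -0.192  0.149] [-1.01  0.09  2.26  1.17  0.68  2.81]
0.8 [ 0.497 -0.193  0.211] None
0.8 [ 0.587 -0.195  0.226] [-0.7   0.24  1.82  0.85  0.62 -2.84]
```

```bash
cat >> h.py <<'E'
def flip(q): return (Ro.from_quat(q)*Ro.from_euler('z',np.pi)).as_quat()
E
python3 - <<'E'
from h import *
from bench import kinematics as k
for psi in (PB,-.3,-.6,.25):
 for phi in(.4,.6,.8):
  q=flip(quat(psi,phi));p0=chest(-.13,phi);print(psi,phi)
  for p in(p0+[-.07,0,.22],p0-BA*.05,p0,chest(.5,phi),chest(1.1,phi),chest(1.72,phi)):
    r=k.ik(p,q);print("   ",None if r is None else np.round(r,2))
q=flip(quat(PC,np.pi/2));print(k.ik(cad(.078,.185),q))
E
```

```text
-0.023 0.4
    [-1.58 -0.3   2.44  1.24  1.35 -0.52]
    [-1.47  0.66  2.56  1.73  1.18 -1.66]
    [-1.25  0.64  2.47  1.9   1.16 -1.54]
    [-1.18  0.27  2.44  1.77  1.04 -1.11]
    [-0.98  0.17  2.26  1.76  0.88 -0.8 ]
    [-0.78  0.28  2.04  1.84  0.72 -0.7 ]
-0.023 0.6
    [-1.46 -0.35  2.33  1.04  1.24 -0.28]
    [-1.37  0.44  2.54  1.68  0.94 -1.37]
    [-1.16  0.46  2.44  1.82  0.89 -1.28]
    [-1.1   0.15  2.36  1.54  0.82 -0.77]
    [-0.92  0.1   2.17  1.41  0.71 -0.41]
    [-0.74  0.24  1.94  1.37  0.59 -0.23]
-0.023 0.8
    [-1.32 -0.34  2.21  0.82  1.17 -0.02]
    [-1.23  0.28  2.47  1.5   0.71 -0.99]
    [-1.06  0.33  2.36  1.59  0.64 -0.9 ]
    [-1.01  0.09  2.26  1.17  0.68 -0.33]
    [-0.85  0.08  2.05  0.96  0.68  0.06]
    [-0.7   0.24  1.82  0.85  0.62  0.3 ]
-0.3 0.4
    [-1.5  -0.49  2.53  1.34  1.08 -0.33]
    None
    [-1.09  0.66  2.56  2.38  1.23 -1.63]
    [-1.02  0.23  2.52  2.26  0.9  -1.24]
    [-0.82  0.12  2.32  2.24  0.62 -0.99]
    [-0.64  0.25  2.08  2.39  0.46 -1.  ]
-0.3 0.6
    [-1.36 -0.49  2.39  1.07  0.97 -0.02]
    None
    [-1.02  0.44  2.51 
[... 1240 characters left out ...]
5  2.3   1.44  1.18 -1.03]
    [-1.06  0.26  2.14  1.47  1.11 -0.75]
    [-0.88  0.36  1.93  1.53  0.98 -0.61]
0.25 0.6
    [-1.46 -0.18  2.22  0.97  1.42 -0.46]
    [-1.38  0.47  2.4   1.33  1.01 -1.24]
    [-1.22  0.49  2.31  1.44  0.98 -1.16]
    [-1.17  0.23  2.25  1.27  1.02 -0.77]
    [-1.    0.18  2.06  1.23  0.98 -0.47]
    [-0.83  0.31  1.85  1.23  0.88 -0.3 ]
0.25 0.8
    [-1.34 -0.21  2.12  0.8   1.34 -0.26]
    [-1.27  0.33  2.36  1.19  0.85 -0.95]
    [-1.12  0.38  2.26  1.26  0.8  -0.86]
    [-1.07  0.16  2.17  1.03  0.9  -0.46]
    [-0.92  0.15  1.97  0.94  0.92 -0.16]
    [-0.77  0.29  1.74  0.89  0.87  0.03]
[0.15878299 0.83390413 0.77960158 0.         1.52808695 1.53657931]
```

Run:
```python
from h import *
from bench import env,monitor,eyes
S=monitor.sense
env.close_gripper(20)
q=quat(PC,np.pi/2)
env.movel([.2,.485-.08,.33],velocity=.25)
env.reach([.42,.15,.33],q)
env.movel(cad(.082,.29),velocity=.25)
print(S()["clock"],S()["position"],S()["finger_gap"])
print(env.movel(cad(.082,.185),velocity=.1,guard=6),S()["position"],S()["contact_force"])
f=eyes.grab_frame("scene")["frame"][60:260,220:480,::-1];cv2.imwrite("pics/a.png",cv2.convertScaleAbs(cv2.resize(f,None,fx=3,fy=3),alpha=1.3))
```

```text
4.5083 [0.69679525 0.22968721 0.29016729] -0.0041995906020854635
False [0.69722173 0.22958295 0.18589035] [ 0.54772856 -0.83754696 -0.09653612]
```

View pics/a.png

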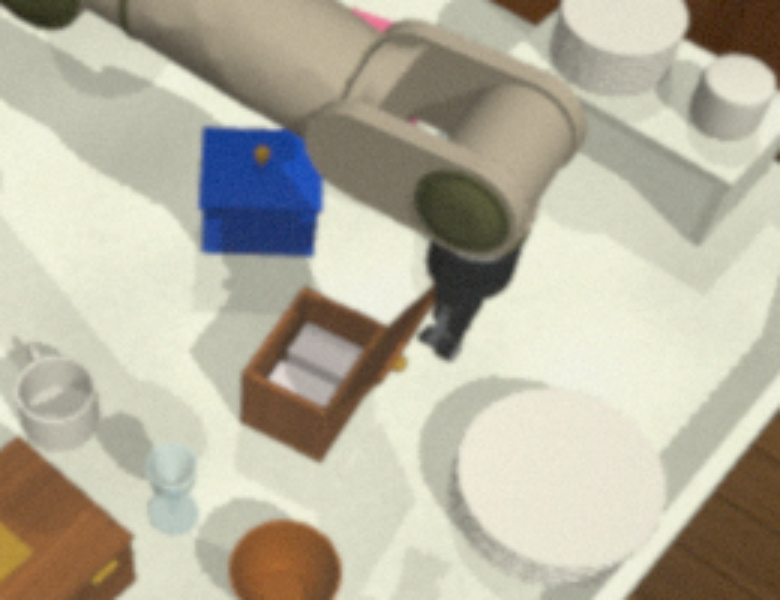

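The shut fingertips are behind the lid at (440,340), clear of it and above the knob (398,362). Now I pull toward the front.

Run:
```python
from h import *
from bench import env,monitor,eyes
S=monitor.sense
for s in (.05,.03,.01,-.01,-.03):
    g=env.movel(cad(s,.185),velocity=.06,guard=10);print(s,g,S()["position"].round(3),S()["contact_force"].round(2))
    if g: break
else:
    env.movel(cad(-.03,.30),velocity=.2)
    env.movel([.40,.10,.34],velocity=.25)
    env.hold(.5)
print(S()["clock"])
f=eyes.grab_frame("scene")["frame"][60:330,130:490,::-1];cv2.imwrite("pics/b.png",cv2.convertScaleAbs(cv2.resize(f,None,fx=2.2,fy=2.2),alpha=1.3))
```

```text
0.05 False [0.666 0.223 0.185] [-0.3  -0.66  0.59]
0.03 False [0.646 0.22  0.185] [-0.24 -0.65 -0.02]
0.01 False [0.627 0.216 0.185] [ 0.15 -0.6  -0.49]
-0.01 False [0.607 0.212 0.185] [ 0.77 -0.38  0.55]
-0.03 False [0.587 0.208 0.185] [ 0.54 -0.45  0.21]
10.625
```

View pics/b.png

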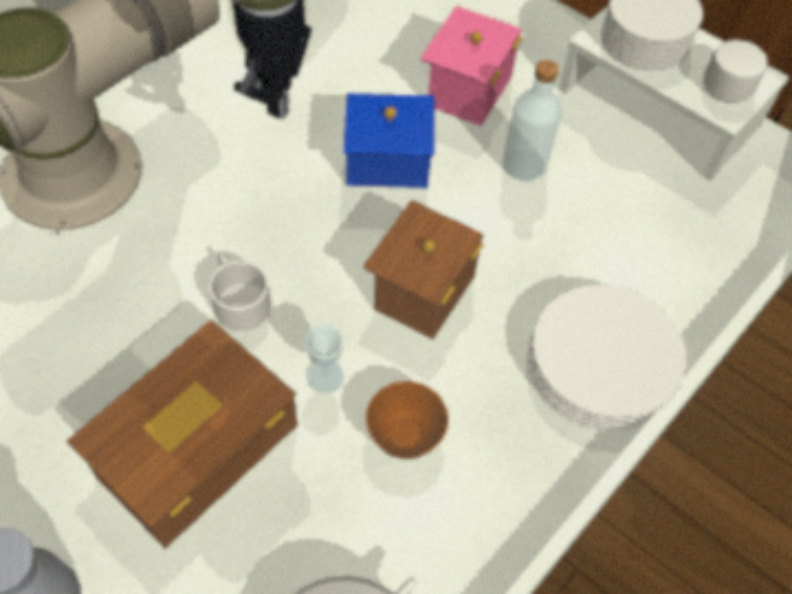

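The caddy lid lies shut with its knob up at (428,245). The caddy and glassware are unmoved. Next is the chest.

Run:
```python
from h import *
from bench import env,monitor,eyes
S=monitor.sense
phi=.8;q=flip(quat(PB,phi));p0=chest(-.13,phi)
env.reach(p0+[-.07,0,.22],q)
print(S()["joints"].round(2),S()["clock"])
env.movel(p0-BA*.05,velocity=.12)
g=env.movel(p0,velocity=.05,guard=4);print(g,S()["position"].round(4),p0.round(4),S()["contact_force"].round(2),S()["clock"])
f=eyes.grab_frame("scene")["frame"][130:330,100:360,::-1];cv2.imwrite("pics/c.png",cv2.convertScaleAbs(cv2.resize(f,None,fx=3,fy=3),alpha=1.3))
```

```text
[-1.32 -0.34  2.21  0.82  1.17 -0.02] 12.2417
False [ 0.4162 -0.1914  0.0578] [ 0.4164 -0.1914  0.0579] [0.55 0.43 0.62] 15.3833
```

View pics/c.png

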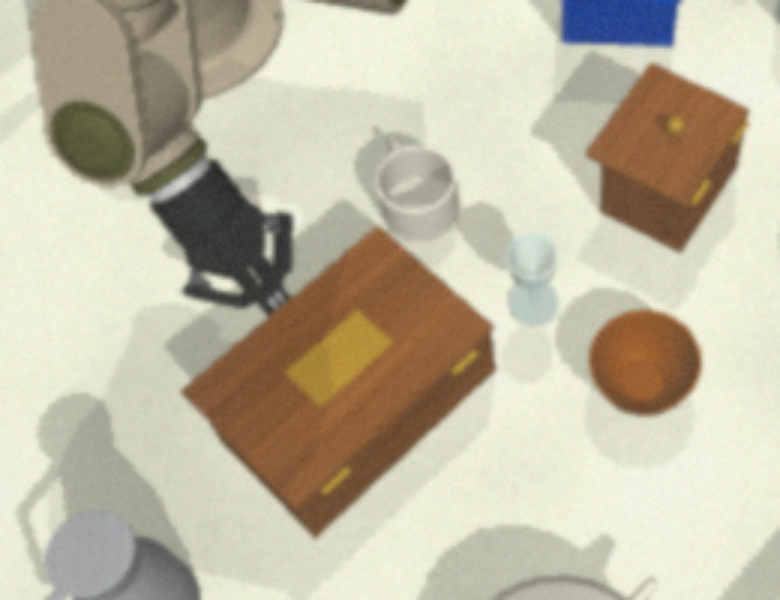

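The tips are under the front edge at (275,305), near its middle, with no contact force. Now I lift along the arc.

Run:
```python
from h import *
from bench import env,monitor,eyes
S=monitor.sense
phi=.8
for th in (0,.15,.3,.5,.7,.9,1.1,1.3,1.45,1.58,1.7):
    g=env.movel(chest(th,phi),velocity=.06,guard=10);print(th,g,S()["position"].round(3),S()["contact_force"].round(2))
    if g: break
else:
    p=chest(1.7,phi); env.hold(.3)
    env.movel(p-BA*.12+[0,0,.06],velocity=.15); env.hold(.5)
print(S()["clock"])
f=eyes.grab_frame("scene")["frame"][60:330,130:490,::-1];cv2.imwrite("pics/d.png",cv2.convertScaleAbs(cv2.resize(f,None,fx=2.2,fy=2.2),alpha=1.3))
```

```text
0 False [ 0.415 -0.191  0.077] [-1.3   0.34 -2.12]
0.15 False [ 0.417 -0.191  0.099] [ 0.22  0.38 -1.64]
0.3 False [ 0.422 -0.191  0.121] [-1.49 -0.41 -1.6 ]
0.5 False [ 0.433 -0.192  0.149] [-1.69 -0.97 -1.98]
0.7 False [ 0.45  -0.192  0.174] [-2.24 -1.02  0.69]
0.9 False [ 0.472 -0.193  0.195] [-0.4   0.04 -0.63]
1.1 False [ 0.497 -0.193  0.211] [-1.75  0.16  0.48]
1.3 False [ 0.525 -0.194  0.222] [-0.9  -0.21 -0.48]
1.45 False [ 0.547 -0.194  0.226] [-0.77 -0.22 -0.84]
1.58 False [ 0.567 -0.195  0.227] [ 0.11 -0.77  0.14]
1.7 False [ 0.585 -0.195  0.226] [-0.28 -0.05  0.01]
23.5
```

View pics/d.png

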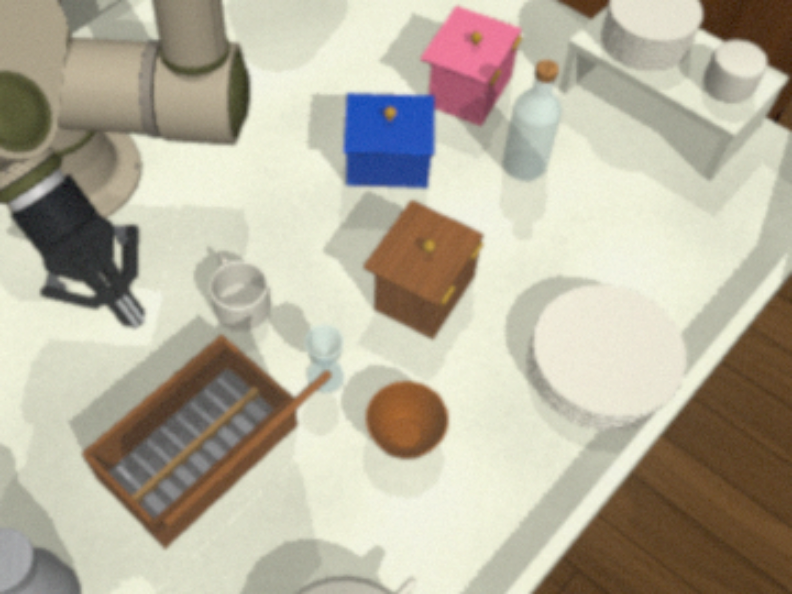

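The chest lid leans back open, with its edge at (327,375). Both boxes and the glassware are in place, and the robot is clear of everything. I check the lid angle against the picture, then hand in.

Run:
```python
from h import *
from bench import job
g=pickle.load(open("f0.pkl","rb"))["scene"];lat=np.array([-BA[1],BA[0],0])*.123
for t in(1.57,1.75,1.95):print(t,proj(g,BH+lat-BA*.162*np.cos(t)+[0,0,.162*np.sin(t)]).round(1),"seen ~(278.6,230.5)")
print(job.hand_in())
```

```text
1.57 [260.4 209.5] seen ~(278.6,230.5)
1.75 [268.6 216.9] seen ~(278.6,230.5)
1.95 [277.6 226.1] seen ~(278.6,230.5)
the job is handed in; nothing more can be done
None
```

The job is handed in: in the last pictures the caddy lid is shut and the chest lid rests open at about 1.95 rad, with both boxes and all the glass and china where they stood; the hand-in returned no verdict.

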